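Open the ratchet stop on the glass board

ROBOT

A 6-joint arm with a two-finger parallel gripper is mounted at the origin on a cart in front of the work surface, level with it; the furniture and walls round the work are solid. World frame = base frame: x ahead of the robot, y to its left, z up, the work surface at z = 0. Lengths are in m, angles in rad, forces in N, time in s.
With the tool pointing down it reaches from about 0.375 to 0.825 m from the base axis. Payload 5.5 kg.
Tool frame: the origin (TCP) lies between the finger pads; the fingertips stand 11 mm ahead of it and the grasp point (between the pads) lies 8 mm behind it; y points along the fingers, x is the direction in which the jaws open and shut, and the axes are right-handed (so a half turn about y gives the same grasp; the last joint's range is limited). The gripper opens to 85 mm and grips with 20 to 120 N. Pads are 22 mm wide; open, the fingers measure 114 mm over their backs; the gripper's body (76 mm by 85 mm) begins 54 mm behind the grasp point. The pads swing forward as they close: fully open they stand 13 mm farther back than shut.
Start: joints at [1.22, 0.314, -0.047, 1.21, 0, 1.571], TCP at [0.206, 0.563, 0.242] pointing down, gripper open.
Joint ranges: [-2.67, 2.67], [-0.69, 1.73], [-1.03, 1.25], [-2.08, 2.16], [-1.42, 1.45], [-3.14, 3.14]. Speed limits (rad/s): [2.39, 2.39, 3.01, 3.14, 3.14, 3.14].

INTERFACE

Orientations are given as a unit quaternion [w, x, y, z].
In Python, from bench import telemetry, imaging, manip gives the robot as it stands.
- The arm moves only by the tool step_arm, never from a script. Its argument "steps" is a list that holds one entry, the list of rows, each a list of 7 numbers: the turn, a rotation vector about the tool's x, y, z in degrees, then the shift along the tool's x, y, z in m, then the opening in per cent of the stroke, from 0 (shut) to 100 (fully open). A call has 1 to 8 rows; each row shifts and turns the pose as measured when the row begins, along the tool's axes as they then stand; what a row does not reach is not made up. A row lasts 1/10 s, in which the tool goes at most 50 mm and 8.59 degrees, less where a joint would pass 70% of its speed; a pose out of reach is approached as far as the arm can. A call with a gripper value outside its range is refused whole. The fingers move at their own pace and stop on an object; "newtons" is the grip in N (left out, the last holds). Time passes only in rows, so rows that do not move let the fingers close. It gives the time, the measured TCP pose, the force and the opening at its end, in the units of the state.
- telemetry.state(): the state, without advancing time (a new reading comes with each control period).
- imaging.get_image(name): name is "scene" or "top" or "wrist"; returns a dict with "img" (420x560x3 uint8, red, green, blue), "range_z" (420x560 float32, m along the optical axis (not along the pixel's ray), 0 where there is no reading), "camera_matrix" (3x3 intrinsics, pixels), "rvec" (rotation vector, rad) and "tvec" (3), from world to camera coordinates, as OpenCV has them. Camera axes: x right, y down, z forward; pixel columns grow to the right and rows downward; lengths in m; the calibration is good to about 2 mm. A picture is of the moment at which its call begins.
- manip.job_done(): hands the job in, once; it reports no verdict.
The state is a dict: "clock": time; "joint_pos": joint angles; "joint_velocities": joint speeds; "joint_efforts": joint torques, N m; "ee_pos": TCP position; "orientation": TCP orientation; "ft_force": force on the tool from outside, world axes, zero at the start; "ft_torque": the same for the moment, N m; "width": finger opening in m.
Only numpy, scipy, OpenCV 4.12 (cv2) and the standard library are available. Lean on these libraries where they do the work, as an engineer would, in place of code of your own. Each camera call takes 0.05 s, during which the arm holds its last target.

TASK

Make room for another tumbler on the wooden glass board: press the ratchet release paddle of the sliding jaw down and, keeping it down, push the jaw away from the tumbler along its bar until it is all the way back, then let the paddle spring up and move clear. Leave the tumbler standing where it is on the board, and leave the glasses and the jigger around the board alone; nothing is to be picked up.

Things in the scene. Friction and masses are not known exactly. Their poses are not given: they have to be found in the camera images.
- rack: Wooden board, 137 x 360 x 12 mm, fixed on the worktop. Origin: on the worktop, midway along the board. Its y axis runs along the toothed metal bar: at -y is the fixed wooden end plate where the tumbler stands, +y is the way the jaw is pushed back. Its x axis points to the side with the bar (at x = +54 mm, teeth up to 32 mm above the worktop); z is up.
- press_point (a point): Point to press on the release paddle: its top face, an aluminium plate 74 mm (rack x) by 56 mm (rack y) with dark rubber ribs, between the jaw's two upright plates. It turns on a pin along the bar, 55 mm toward rack +x from this point. Untouched the point is 43 to 50 mm above the worktop, released below 43 mm, at its stop at 35 mm. A 22 mm wide fingertip lowered here to 40 mm releases it well.
- push_face (a point): Point on the jaw's push block, on the face that looks to rack -y, 58 mm above the worktop, 32 mm toward rack +y from the press point. The block is 80 mm wide (rack x), 18 mm thick, its top 75 mm up. The jaw plate opposite is as high; the gap between them is 71 mm. With the paddle down, a finger standing on it pushes this face toward rack +y with 3 to 6 N.
- jaw (a joint): Slide of the jaw along the bar in m: 0 nearest to the tumbler, 0.12 all the way back (its stop). It starts between 0 and 0.04. Unless the paddle is down, saw teeth 8 mm apart block it toward +.
- paddle (a joint): Turn of the release paddle in rad: 0 fully up, 0.28 fully down at its stop, free of the teeth above 0.10, surely released above 0.13. Untouched it reads 0 to 0.10, as its nose lies low or high on a tooth. Holding it down takes 4 to 6 N; a spring lifts it when let go.
- tumbler_mid (a point): Clear glass tumbler, 80 mm across and 88 mm high, standing on the board between the fixed end plate and the jaw; the point is its centre, half-way up (56 mm above the worktop).
- spare_tumbler_mid (a point): A second clear glass tumbler, 80 mm across and 88 mm high, on the worktop to the right of the board, waiting for the room; the point is its centre, half-way up. To be left alone.
- jigger_mid (a point): Double-ended metal jigger, 43 mm across and 70 mm high, on the worktop to the left; the point is its centre, half-way up. To be left alone.
- shot_glass_mid (a point): Small clear shot glass, 48 mm across and 61 mm high, on the worktop to the left; the point is its centre, half-way up. To be left alone.

How it is judged:
On the way, in this order (a step that is already met when the one before it is completed fails the run):
1. the release paddle is pressed down clear of the teeth while the jaw is still close to where it started (within 15 mm) (value of joint paddle above 0.13 rad and distance of push_face from where it was at the start of the episode below 0.015 m), for 0.1 s.
2. the jaw has been pushed back to its stop (within 6 mm) (value of joint jaw above 0.114 m), for 0.1 s.
At the end, for the whole second after the job is handed in: The jaw is at rest all the way back on its bar (within 6 mm of its stop), the paddle has sprung up again (below 0.13 rad), and the tumbler stands upright on the board within 20 mm of where it was (value of joint jaw above 0.114 m and velocity of joint jaw between -0.005 and 0.005 m/s and value of joint paddle below 0.13 rad and distance of tumbler_mid from where it was at the start of the episode below 0.02 m and angle between tumbler_mid's own z axis and vertical below 0.1 rad and linear speed of tumbler below 0.02 m/s); the robot touches nothing.
It fails at once if the tumbler on the board is lifted (10 mm), tipped, or shifted by more than 25 mm (height (world z) of tumbler_mid above 0.067 m or angle between tumbler_mid's own z axis and vertical above 0.35 rad or distance of tumbler_mid from where it was at the start of the episode above 0.025 m).
It fails at once if the spare tumbler, the jigger or the shot glass is moved by more than 15 mm (distance of any of spare_tumbler_mid, jigger_mid, shot_glass_mid from where it was at the start of the episode above 0.015 m).
It also fails if it takes over 35 s, if anything falls off the work surface, if the arm or the gripper's body presses on something with over 40 N, if the wrist force passes 120 N, or if a joint passes its speed limit or range.

## Working session

There is one attempt and no reset: what is moved stays moved. The work goes in short steps, Python scripts to look and compute and a tool call to move; the robot and the scene stay as the last step left them, time stands still between calls to the robot, and variables do not carry over. Pictures are saved under pics/ and viewed, and the job is handed in when it is done.

Besides the shell and the picture viewer there is one more tool, called after "Emit:" as a command line: name --argument value ..., lists and objects as JSON in quotes. step_arm: Moves the arm, as the interface text tells. Its arguments: {"type":"object","properties":{"steps":{"type":"array"},"newtons":{"type":"number"}},"required":["steps"]}

```bash
ls; mkdir -p pics
python3 - <<'E'
from bench import telemetry, imaging
import cv2,numpy as np
print(telemetry.state())
for n in("scene","top","wrist"):
    d=imaging.get_image(n); cv2.imwrite(f"pics/{n}0.png",d["img"][:,:,::-1]); np.savez(f"{n}0.npz",**d)
    print(n,d["camera_matrix"].tolist(),d["rvec"],d["tvec"])
E
```

```text
pics
{'clock': 0.0, 'joint_pos': array([ 1.21999388e+00,  3.14245490e-01, -4.80783851e-02,  1.21020287e+00,
       -4.14588177e-06,  1.57080989e+00]), 'joint_velocities': array([-8.45611874e-05,  6.37396231e-04,  1.47429006e-03,  1.42927210e-03,
        1.06072613e-03, -2.53233970e-04]), 'joint_efforts': array([ 1.15942621e-03, -5.39594078e+01,  3.39748907e+01,  1.93729671e-02,
       -1.09339485e-04, -1.07380447e-05]), 'ee_pos': array([0.20599884, 0.56292965, 0.24142319]), 'orientation': array([-0.57923076,  0.57993412,  0.404572  , -0.40557323]), 'ft_force': array([-0.67629687, -0.53700851, -0.60167537]), 'ft_torque': array([ 0.00655484, -0.00736327,  0.03287438]), 'width': 0.08534617155763252}
scene [[412.82355657975205, 0.0, 285.1012019966819], [0.0, 412.82355657975205, 207.5919085932844], [0.0, 0.0, 1.0]] [ 1.11870969 -2.07273723  1.24329115] [0.2996722  0.23723953 1.02837844]
top [[446.2626064699685, 0.0, 281.57939999826453], [0.0, 446.2626064699685, 210.60653071781667], [0.0, 0.0, 1.0]] [ 2.16766664 -2.10552241  0.19432975] [0.0148538  0.46557224 1.49218074]
wrist [[374.634431608318, 0.0, 278.2782543070845], [0.0, 374.634431608318, 208.75202106790786], [0.0, 0.0, 1.0]] [-2.353373   -1.64191002 -0.26069454] [-0.59859692 -0.03866818  0.37983986]
```

View pics/scene0.png

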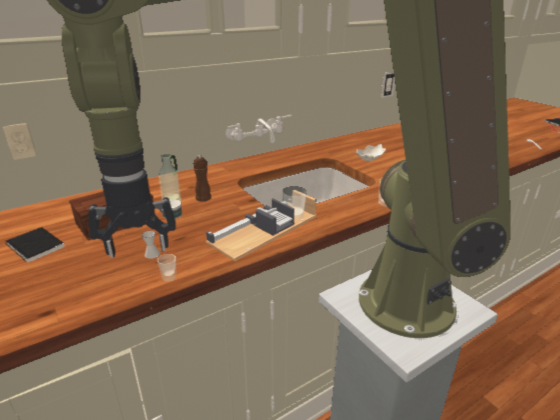

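View pics/top0.png

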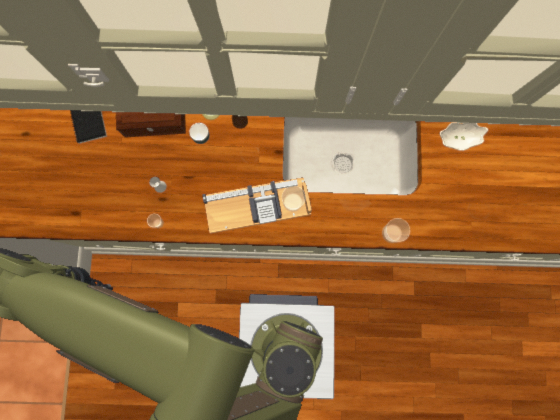

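View pics/wrist0.png

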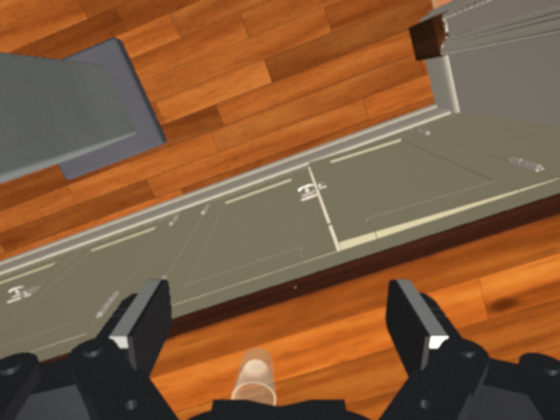

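Run:
```python
from scipy.spatial.transform import Rotation as R
q=[-0.57923076,  0.57993412,  0.404572  , -0.40557323]
print(R.from_quat(q[1:]+q[:1]).as_matrix().round(3))
```

```text
[[ 0.344 -0.001 -0.939]
 [ 0.939 -0.002  0.344]
 [-0.002 -1.    -0.   ]]
```

```bash
cat > h.py <<'E'
import numpy as np,cv2
def cloud(d):
    K=d["camera_matrix"];Rm=cv2.Rodrigues(d["rvec"])[0];t=np.ravel(d["tvec"]);z=d["range_z"].astype(float)
    v,u=np.mgrid[:z.shape[0],:z.shape[1]]
    p=np.stack([(u-K[0,2])/K[0,0]*z,(v-K[1,2])/K[1,1]*z,z],-1)
    P=(p-t)@Rm; P[z<=0]=np.nan
    return P
def ray(d,u,v,h):
    K=d["camera_matrix"];Rm=cv2.Rodrigues(d["rvec"])[0];t=np.ravel(d["tvec"])
    r=Rm.T@np.array([(u-K[0,2])/K[0,0],(v-K[1,2])/K[1,1],1]);c=-Rm.T@t
    return c+r*(h-c[2])/r[2]
E
python3 - <<'E'
import numpy as np,cv2
from h import *
d=dict(np.load("top0.npz"));P=cloud(d)
u0,v0,u1,v1=195,170,320,240
c=d["img"][v0:v1,u0:u1,::-1]; cv2.imwrite("pics/topz.png",cv2.resize(c,None,fx=6,fy=6,interpolation=cv2.INTER_CUBIC))
s=dict(np.load("scene0.npz"));
c=s["img"][180:260,200:325,::-1]; cv2.imwrite("pics/scz.png",cv2.resize(c,None,fx=6,fy=6,interpolation=cv2.INTER_CUBIC))
Z=P[...,2]*1000
hm=np.clip(Z[v0:v1,u0:u1]*2.2,0,255); hm=np.nan_to_num(hm).astype(np.uint8)
cv2.imwrite("pics/hz.png",cv2.resize(hm,None,fx=6,fy=6,interpolation=cv2.INTER_NEAREST))
print(np.round(Z[185:232:3,200:316:5]).tolist())
E
```

```text
[[-1.0, -3.0, 2.0, 6.0, -4.0, 1.0, 1.0, -1.0, 3.0, 4.0, 39.0, -1.0, 9.0, 36.0, 30.0, 34.0, 34.0, 28.0, 35.0, 17.0, 4.0, 69.0, -210.0, -211.0], [-3.0, 4.0, -3.0, 1.0, 1.0, -2.0, -1.0, 1.0, -7.0, 14.0, 43.0, 28.0, 50.0, 21.0, 27.0, 79.0, 15.0, 6.0, 72.0, 76.0, 98.0, 68.0, -207.0, -209.0], [4.0, -0.0, -4.0, 4.0, 7.0, 11.0, 7.0, 21.0, 30.0, 30.0, 38.0, 26.0, 28.0, 12.0, 16.0, 80.0, 10.0, 73.0, 35.0, 41.0, 68.0, 72.0, -201.0, -208.0], [-2.0, 3.0, 12.0, 29.0, nan, 30.0, 34.0, 32.0, 25.0, 15.0, 37.0, 11.0, 11.0, 7.0, 10.0, 82.0, 2.0, 43.0, 21.0, 25.0, 40.0, 68.0, 4.0, 2.0], [-4.0, 45.0, 38.0, 29.0, 25.0, 27.0, 14.0, 10.0, 16.0, 13.0, 19.0, 10.0, 56.0, 54.0, 53.0, 71.0, 17.0, 32.0, 24.0, 26.0, 28.0, 100.0, -0.0, 2.0], [5.0, 41.0, 28.0, 18.0, 14.0, 8.0, 14.0, 17.0, 13.0, 14.0, 79.0, 49.0, 54.0, 20.0, 44.0, 36.0, 5.0, 22.0, 25.0, 22.0, 23.0, 43.0, 2.0, -3.0], [-5.0, 18.0, 9.0, 17.0, 11.0, 12.0, 9.0, 13.0, 8.0, 17.0, 73.0, 18.0, 48.0, 51.0, 46.0, 16.0, 17.0, 22.0, 22.0, 19.0, 15.0, 27.0, -1.0, -3.0], [-0.0, 10.0, 10.0, 18.0, 12.0, 17.0, 13.0, 15.0, 5.0, 8.0, 74.0, 67.0, 55.0, 52.0, 51.0, 24.0, 
[... 462 characters left out ...]
0.0, -2.0], [-2.0, -0.0, 10.0, 7.0, 14.0, 12.0, 13.0, 15.0, 18.0, 14.0, 10.0, 80.0, 45.0, 45.0, 49.0, 47.0, 10.0, 13.0, 10.0, -1.0, 2.0, -1.0, -3.0, -3.0], [-1.0, -5.0, 6.0, 10.0, 11.0, 16.0, 5.0, 14.0, 9.0, 14.0, 8.0, 48.0, 55.0, 53.0, 51.0, -2.0, 5.0, -2.0, -10.0, nan, 5.0, 3.0, -3.0, 0.0], [2.0, 1.0, 14.0, 14.0, 7.0, 8.0, 13.0, 13.0, 12.0, 11.0, 7.0, 12.0, -4.0, 2.0, 1.0, 2.0, 3.0, 4.0, -2.0, -2.0, -1.0, 4.0, 7.0, 5.0], [1.0, 3.0, 14.0, 11.0, 13.0, 18.0, 10.0, 10.0, 8.0, -1.0, -0.0, 3.0, -4.0, 0.0, -1.0, -5.0, 5.0, -6.0, 2.0, 6.0, 1.0, 3.0, -3.0, -4.0], [-4.0, 1.0, 18.0, 17.0, 14.0, 1.0, -1.0, 3.0, -7.0, -8.0, -9.0, -2.0, 1.0, 2.0, -4.0, 2.0, 2.0, -13.0, -1.0, 5.0, -6.0, 0.0, -2.0, -4.0]]
```

View pics/topz.png

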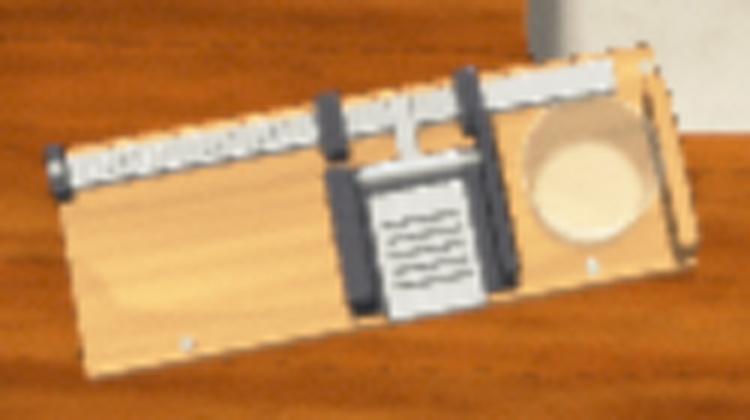

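View pics/hz.png

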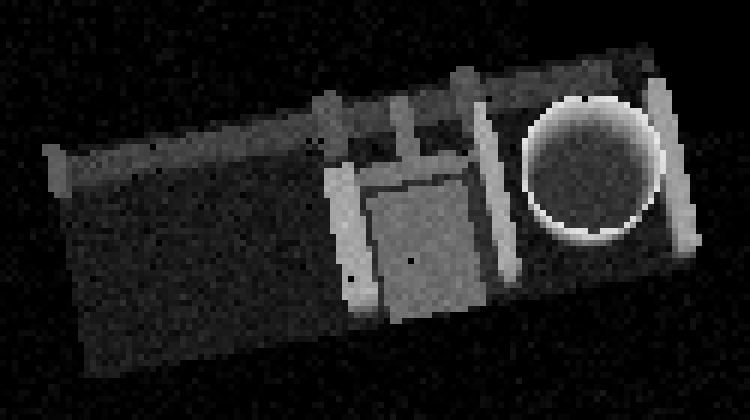

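View pics/scz.png

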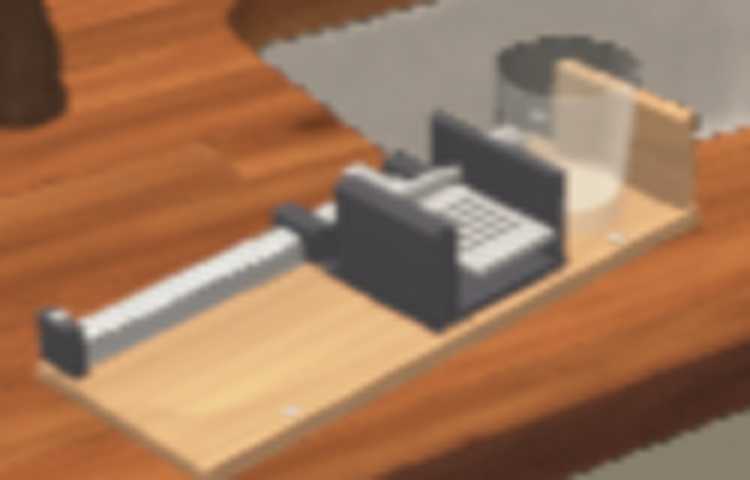

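Run:
```python
import numpy as np,cv2
from h import *
d=dict(np.load("top0.npz"));P=cloud(d);Z=P[...,2]*1000
img=d["img"].astype(int)
u0,v0=195,170
def z(x,y):return u0+(x+.5)/6-.5, v0+(y+.5)/6-.5
# board corners (approx) at z=12
for n,x,y,h in [("boardBL",88,378,.012),("boardBR",695,268,.012),("boardTL",62,150,.012),("boardTR",652,48,.012),
  ("blkTopFaceUp",357,168,.075),("blkTopFaceLow",379,305,.075),("blkoutUp",327,170,.075),("blkoutLow",352,313,.075),
  ("jawUp",472,105,.075),("jawLow",500,285,.075),
  ("padUL",368,190,.047),("padUR",467,178,.047),("padLL",390,322,.047),("padLR",486,305,.047),("ribs",432,247,.047)]:
    print(n,(ray(d,*z(x,y),h)[:2]*1000).round(1))
m=(Z>62)&(Z<90); m[:,:245]=0;m[:,285:]=0;m[:180]=0;m[:,:]&=True; m[226:]=0
n,l,st,ce=cv2.connectedComponentsWithStats(m.astype(np.uint8))
for i in range(1,n):
    if st[i,4]>20:
        q=P[l==i]*1000; print(st[i],q.mean(0).round(1),cv2.minAreaRect(q[:,:2].astype(np.float32)))
# bright paddle
v,u=np.mgrid[:420,:560]
m=(Z>38)&(Z<60)&(img.min(-1)>120)&(u>255)&(u<278)&(v>198)&(v<226)
n,l,st,ce=cv2.connectedComponentsWithStats(m.astype(np.uint8))
for i in range(1,n):
    if st[i,4]>20:
        q=P[l==i]*1000; print("pad",st[i],q.mean(0).round(1),cv2.minAreaRect(q[:,:2].astype(np.float32)))
```

```text
boardBL [385.1 276.1]
boardBR [459.9 -72.9]
boardTL [518.7 298.7]
boardTR [590.8 -45.3]
blkTopFaceUp [500.5 122.5]
blkTopFaceLow [423.2 107.2]
blkoutUp [498.9 139.2]
blkoutLow [418.3 122.1]
jawUp [538.7  59.1]
jawLow [436.5  40.3]
padUL [493.6 117.2]
padUR [502.3  61. ]
padLL [417.9 101.9]
padLR [429.2  47.9]
ribs [461.6  79.6]
[274 187   8  30  94] [489.7  44.2  73.4] ((490.5963439941406, 44.052574157714844), (97.81147003173828, 11.078805923461914), 12.016335487365723)
[249 197   9  24 125] [462.4 125.2  74.1] ((463.9197998046875, 125.63591003417969), (78.75614929199219, 17.588102340698242), 12.403374671936035)
pad [256 200  20  24 350] [459.1  82.7  49.7] ((459.2303771972656, 82.73095703125), (73.97970581054688, 55.7451286315918), 12.333502769470215)
```

```bash
cat >> h.py <<'E'
from scipy.spatial.transform import Rotation as R
psi=np.radians(12.2)
rx=np.array([np.cos(psi),np.sin(psi),0]);ry=np.array([-np.sin(psi),np.cos(psi),0])
Rt=np.stack([rx,[0,0,-1],np.cross(rx,[0,0,-1])],1)
press=np.array([.4592,.0827,.047])
def delta(s,tgt,n=1):
    q=s["orientation"];Rc=R.from_quat([q[1],q[2],q[3],q[0]])
    rv=(Rc.inv()*R.from_matrix(Rt)).as_rotvec(degrees=True)
    p=s["ee_pos"]
    print("t",round(s["clock"],2),"p",p.round(4),"w",round(s["width"],4),"F",s["ft_force"].round(2),"rackrel xy mm",((p-press)@rx*1000).round(1),((p-press)@ry*1000).round(1))
    # n rows: turn rv/n each; world shift equal each; express in tool frame per row
    d=(np.array(tgt)-p)/n
    for i in range(n):
        print("  ",(rv/n).round(2),(R.from_rotvec(rv/n*i,degrees=True).inv().apply(Rc.inv().apply(d))).round(4))
    print("tool z",Rc.as_matrix()[:,2].round(3))
E
python3 - <<'E'
from h import *
from bench import telemetry
delta(telemetry.state(),press+ry*.012+[0,0,.12],14)
E
```

```text
t 0.15 p [0.206  0.5631 0.2416] w 0.0853 F [-0.31 -0.56 -0.09] rackrel xy mm -145.9 523.0
   [ 0.    4.12 -0.  ] [-0.0253  0.0054 -0.0283]
   [ 0.    4.12 -0.  ] [-0.0232  0.0054 -0.0301]
   [ 0.    4.12 -0.  ] [-0.021   0.0054 -0.0316]
   [ 0.    4.12 -0.  ] [-0.0186  0.0054 -0.0331]
   [ 0.    4.12 -0.  ] [-0.0162  0.0054 -0.0343]
   [ 0.    4.12 -0.  ] [-0.0137  0.0053 -0.0354]
   [ 0.    4.12 -0.  ] [-0.0111  0.0053 -0.0363]
   [ 0.    4.12 -0.  ] [-0.0085  0.0053 -0.037 ]
   [ 0.    4.12 -0.  ] [-0.0058  0.0053 -0.0375]
   [ 0.    4.12 -0.  ] [-0.0031  0.0053 -0.0378]
   [ 0.    4.12 -0.  ] [-0.0004  0.0053 -0.038 ]
   [ 0.    4.12 -0.  ] [ 0.0024  0.0053 -0.0379]
   [ 0.    4.12 -0.  ] [ 0.0051  0.0053 -0.0376]
   [ 0.    4.12 -0.  ] [ 0.0078  0.0053 -0.0372]
tool z [-0.939  0.344  0.   ]
```

Emit:
step_arm --steps '[[[0,4.1,0,-0.025,0,-0.028,100],[0,4.1,0,-0.023,0,-0.03,60],[0,4.1,0,-0.021,0,-0.032,30],[0,4.1,0,-0.019,0,-0.033,0],[0,4.1,0,-0.016,0,-0.034,0],[0,4.1,0,-0.014,0,-0.035,0],[0,4.1,0,-0.011,0,-0.036,0],[0,4.1,0,-0.008,0,-0.037,0]]]' --newtons 40

```text
clock: 0.95
ee_pos: [0.3486, 0.2891, 0.2387]
orientation: [-0.671, 0.673, 0.219, -0.221]
ft_force: [0.9, 0.2, -0.4]
width: 0.0002
```

Run:
```python
from h import *
from bench import telemetry
delta(telemetry.state(),press+ry*.012+[0,0,.15],8)
```

```text
t 0.95 p [0.3486 0.2891 0.2387] w 0.0002 F [ 0.91  0.24 -0.37] rackrel xy mm -64.5 225.1
   [ 0.02  3.01 -0.02] [-0.0035  0.0053 -0.0276]
   [ 0.02  3.01 -0.02] [-0.0021  0.0052 -0.0277]
   [ 0.02  3.01 -0.02] [-0.0006  0.0052 -0.0278]
   [ 0.02  3.01 -0.02] [ 0.0009  0.0052 -0.0278]
   [ 0.02  3.01 -0.02] [ 0.0023  0.0052 -0.0277]
   [ 0.02  3.01 -0.02] [ 0.0038  0.0052 -0.0276]
   [ 0.02  3.01 -0.02] [ 0.0052  0.0052 -0.0273]
   [ 0.02  3.01 -0.02] [ 0.0066  0.0052 -0.027 ]
tool z [-0.592  0.806 -0.001]
```

Emit:
step_arm --steps '[[[0,3.1,0,-0.003,0.003,-0.028,0],[0,3.1,0,-0.002,0.003,-0.028,0],[0,3.1,0,-0.001,0.003,-0.028,0],[0,3.1,0,0.001,0.003,-0.028,0],[0,3.1,0,0.002,0.003,-0.028,0],[0,3.1,0,0.004,0.003,-0.028,0],[0,3.1,0,0.005,0.003,-0.027,0],[0,3.1,0,0.007,0.003,-0.027,0]]]'

```text
clock: 1.75
ee_pos: [0.4573, 0.0811, 0.2139]
orientation: [-0.703, 0.705, 0.063, -0.064]
ft_force: [0.7, 0.7, -0.2]
width: 0.0004
```

Run:
```python
from h import *
from bench import telemetry,imaging
d=imaging.get_image("wrist");np.savez("w1.npz",**d);cv2.imwrite("pics/w1.png",d["img"][:,:,::-1])
delta(telemetry.state(),press+ry*.012+[0,0,.06],3)
```

```text
t 1.8 p [0.4589 0.0781 0.2135] w 0.0 F [ 0.69 -2.18 -0.87] rackrel xy mm -1.2 -4.5
   [ 0.12 -0.72 -0.05] [0.0003 0.0355 0.0057]
   [ 0.12 -0.72 -0.05] [0.0003 0.0355 0.0056]
   [ 0.12 -0.72 -0.05] [0.0004 0.0355 0.0056]
tool z [-0.174  0.985 -0.006]
```

View pics/w1.png

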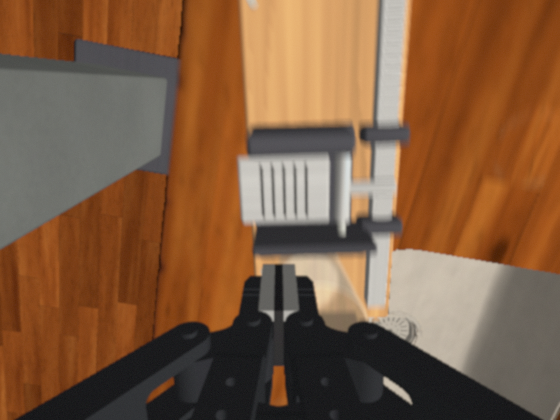

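Run:
```python
from h import *
d=dict(np.load("w1.npz"))
def rel(p):p=p-press;return (p@rx*1000).round(1),(p@ry*1000).round(1)
for n,u,v,h in [("pad",285,189,.047),("padL",240,190,.047),("padR",329,188,.05),("face l",252,153,.075),("face r",353,149,.075),("jaw near edge l",256,229,.075),("jaw far",374,248,.075),("tumbler?",310,255,.1)]:
    p=ray(d,u,v,h);print(n,p.round(4),rel(p))
P=cloud(d)
for (u,v) in [(285,175),(285,205),(300,138),(320,240)]:
    p=np.nanmedian(P[v-2:v+3,u-3:u+4].reshape(-1,3),0);print(p.round(4),rel(p))
```

```text
pad [0.4617 0.0807 0.047 ] (np.float64(2.0), np.float64(-2.4))
padL [0.4254 0.0733 0.047 ] (np.float64(-35.0), np.float64(-2.0))
padR [0.4965 0.0887 0.05  ] (np.float64(37.8), np.float64(-2.0))
face l [0.4316 0.1104 0.075 ] (np.float64(-21.1), np.float64(33.0))
face r [0.5026 0.1262 0.075 ] (np.float64(51.6), np.float64(33.3))
jaw near edge l [0.4437 0.0528 0.075 ] (np.float64(-21.4), np.float64(-25.9))
jaw far [0.5373 0.0536 0.075 ] (np.float64(70.2), np.float64(-45.0))
tumbler? [0.4849 0.05   0.1   ] (np.float64(18.2), np.float64(-37.4))
[0.4595 0.0928 0.0492] (np.float64(2.4), np.float64(9.9))
[0.464  0.0681 0.0493] (np.float64(1.6), np.float64(-15.3))
[0.4637 0.127  0.074 ] (np.float64(13.7), np.float64(42.4))
[0.4952 0.0505 0.0695] (np.float64(28.4), np.float64(-39.1))
```

Emit:
step_arm --steps '[[[0,-0.7,0,0,0.03,0.006,0],[0,-0.7,0,0,0.03,0.006,0],[0,-0.7,0,0,0.03,0.005,0],[0,0,0,0,0.02,0,0],[0,0,0,0,0,0,0]]]'

```text
clock: 2.3
ee_pos: [0.4569, 0.0925, 0.1001]
orientation: [-0.701, 0.706, 0.073, -0.074]
ft_force: [0.0, -0.4, 0.0]
width: 0.0001
```

Run:
```python
from h import *
from bench import telemetry
delta(telemetry.state(),press+ry*.012+[0,0,.02],3)
```

```text
t 2.3 p [0.4569 0.0925 0.1001] w 0.0001 F [ 0.01 -0.4   0.01] rackrel xy mm -0.2 10.0
   [ 0.12 -0.09 -0.02] [0.0001 0.011  0.0007]
   [ 0.12 -0.09 -0.02] [0.0001 0.011  0.0007]
   [ 0.12 -0.09 -0.02] [0.0001 0.011  0.0007]
tool z [-0.207  0.978 -0.006]
```

Emit:
step_arm --steps '[[[0,0,0,0,0.01,0.001,0],[0,0,0,0,0.01,0.001,0],[0,0,0,0,0.008,0,0],[0,0,0,0,0.005,0,0],[0,0,0,0,0.0,0,0]]]'

```text
clock: 2.8
ee_pos: [0.4583, 0.095, 0.0671]
orientation: [-0.701, 0.705, 0.075, -0.072]
ft_force: [0.1, 0.8, -1.0]
width: 0.0001
```

Run:
```python
from h import *
from bench import telemetry,imaging
d=imaging.get_image("wrist");cv2.imwrite("pics/w2.png",d["img"][:,:,::-1])
delta(telemetry.state(),press+ry*.012+[0,0,.004],3)
```

```text
t 2.85 p [0.4585 0.095  0.0674] w 0.0002 F [-0.19  0.36 -0.17] rackrel xy mm 1.9 12.2
   [ 0.12 -0.08  0.05] [-0.0006  0.0055 -0.    ]
   [ 0.12 -0.08  0.05] [-0.0006  0.0055 -0.    ]
   [ 0.12 -0.08  0.05] [-0.0006  0.0055 -0.    ]
tool z [-0.207  0.978 -0.006]
```

View pics/w2.png

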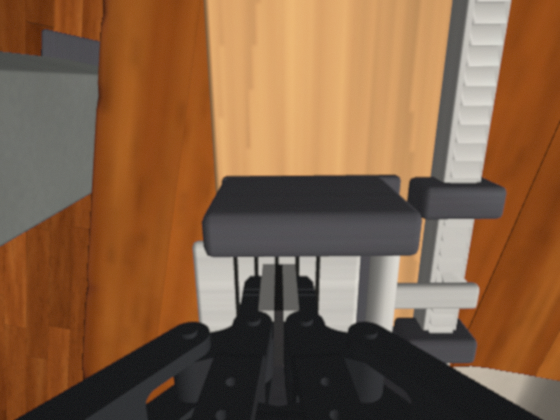

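Emit:
step_arm --steps '[[[0,0,0,0,0.005,0,0],[0,0,0,0,0.004,0,0],[0,0,0,0,0.002,0,0],[0,0,0,0,0,0,0]]]'

```text
clock: 3.25
ee_pos: [0.4594, 0.0951, 0.057]
orientation: [-0.701, 0.705, 0.075, -0.072]
ft_force: [-1.4, 0.4, 3.1]
width: -0.0002
```

Emit:
step_arm --steps '[[[0,0,0,0,0.004,0,0],[0,0,0,0,0.003,0,0],[0,0,0,0,0.002,0,0],[0,0,0,0,0,0,0]]]'

```text
clock: 3.65
ee_pos: [0.4604, 0.0954, 0.0493]
orientation: [-0.701, 0.705, 0.076, -0.071]
ft_force: [-5.0, -0.2, 11.2]
width: -0.0
```

Run:
```python
from h import *
from bench import telemetry,imaging
for n in("wrist","scene"):
    d=imaging.get_image(n);np.savez(n+"3.npz",**d)
    im=d["img"][:,:,::-1]
    if n=="scene": im=cv2.resize(im[180:260,200:325],None,fx=6,fy=6,interpolation=cv2.INTER_CUBIC)
    cv2.imwrite(f"pics/{n}3.png",im)
s=telemetry.state()
delta(s,press+ry*.012+[0,0,.004],1)
q=s["orientation"];print(R.from_quat([q[1],q[2],q[3],q[0]]).as_matrix().round(3))
d=dict(np.load("wrist3.npz"));P=cloud(d)
for u,v in [(215,260),(215,280),(225,300),(340,265),(340,290),(375,290)]:
    p=np.nanmedian(P[v-3:v+4,u-4:u+5].reshape(-1,3),0);print(u,v,p.round(4),((p-press)@rx).round(4),((p-press)@ry).round(4))
```

```text
t 3.75 p [0.4604 0.0953 0.0492] w -0.0002 F [-4.07 -0.47 12.67] rackrel xy mm 3.8 12.1
   [ 0.34 -0.26  0.4 ] [-0.0038 -0.0018 -0.0001]
tool z [-0.207  0.978 -0.006]
[[ 0.978  0.008 -0.207]
 [ 0.207 -0.004  0.978]
 [ 0.007 -1.    -0.006]]
215 260 [0.4344 0.1192 0.074 ] -0.0165 0.0409
215 280 [0.4348 0.1116 0.0728] -0.0178 0.0334
225 300 [0.4387 0.0767 0.0289] -0.0213 -0.0015
340 265 [0.4729 0.1255 0.074 ] 0.0224 0.0389
340 290 [0.4847 0.1001 0.0435] 0.0286 0.0116
375 290 [0.4978 0.1047 0.0474] 0.0424 0.0134
```

View pics/wrist3.png

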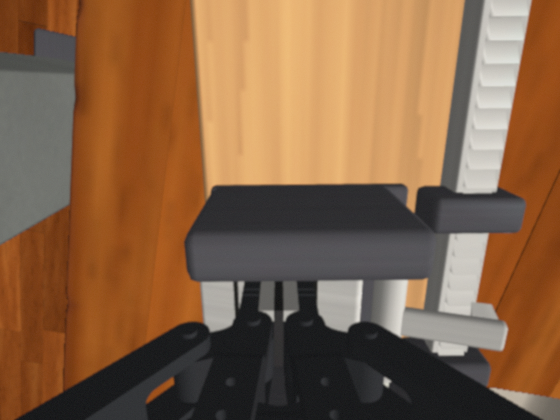

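View pics/scene3.png

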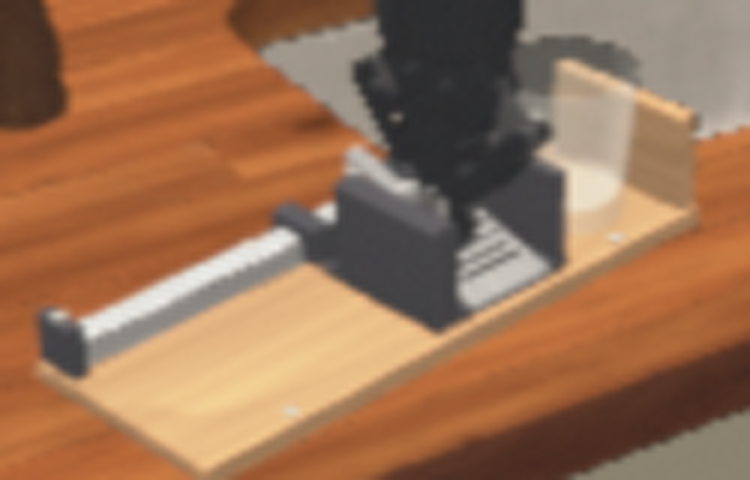

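Emit:
step_arm --steps '[[[0,0,0,-0.001,-0.001,0.002,0],[0,0,0,-0.001,0,0.004,0],[0,0,0,0,0,0.004,0],[0,0,0,0,0,0.004,0]]]'

```text
clock: 4.15
ee_pos: [0.4575, 0.1062, 0.051]
orientation: [-0.699, 0.708, 0.077, -0.069]
ft_force: [-1.4, -3.6, 5.0]
width: -0.0
```

Run:
```python
from h import *
from bench import telemetry,imaging
delta(telemetry.state(),press+ry*.12+[0,0,.004],10)
```

```text
t 4.15 p [0.4575 0.1062 0.051 ] w -0.0 F [-1.42 -3.58  5.02] rackrel xy mm 3.3 23.3
   [ 0.07 -0.04  0.06] [-0.0004 -0.0001  0.0097]
   [ 0.07 -0.04  0.06] [-0.0004 -0.0001  0.0097]
   [ 0.07 -0.04  0.06] [-0.0004 -0.0001  0.0097]
   [ 0.07 -0.04  0.06] [-0.0004 -0.0001  0.0097]
   [ 0.07 -0.04  0.06] [-0.0004 -0.0001  0.0097]
   [ 0.07 -0.04  0.06] [-0.0004 -0.0001  0.0097]
   [ 0.07 -0.04  0.06] [-0.0004 -0.0001  0.0097]
   [ 0.07 -0.04  0.06] [-0.0004 -0.      0.0097]
   [ 0.07 -0.04  0.06] [-0.0003 -0.      0.0097]
   [ 0.07 -0.04  0.06] [-0.0003 -0.      0.0097]
tool z [-0.204  0.979 -0.013]
```

Emit:
step_arm --steps '[[[0,0,0,0,0,0.006,0],[0,0,0,0,0,0.006,0],[0,0,0,0,0,0.006,0],[0,0,0,0,0,0.006,0]]]'

```text
clock: 4.55
ee_pos: [0.4523, 0.1305, 0.0505]
orientation: [-0.698, 0.708, 0.076, -0.068]
ft_force: [-0.7, -3.2, 5.7]
width: -0.0
```

Run:
```python
from h import *
from bench import telemetry,imaging
delta(telemetry.state(),press+ry*.12+[0,0,.004],10)
```

```text
t 4.55 p [0.4523 0.1305 0.0505] w -0.0 F [-0.71 -3.2   5.7 ] rackrel xy mm 3.3 48.2
   [ 0.09 -0.04  0.06] [-0.0004 -0.0002  0.0072]
   [ 0.09 -0.04  0.06] [-0.0004 -0.0002  0.0072]
   [ 0.09 -0.04  0.06] [-0.0004 -0.0001  0.0072]
   [ 0.09 -0.04  0.06] [-0.0004 -0.0001  0.0072]
   [ 0.09 -0.04  0.06] [-0.0004 -0.0001  0.0072]
   [ 0.09 -0.04  0.06] [-0.0004 -0.0001  0.0072]
   [ 0.09 -0.04  0.06] [-0.0004 -0.0001  0.0072]
   [ 0.09 -0.04  0.06] [-0.0003 -0.0001  0.0072]
   [ 0.09 -0.04  0.06] [-0.0003 -0.0001  0.0072]
   [ 0.09 -0.04  0.06] [-0.0003 -0.0001  0.0072]
tool z [-0.204  0.979 -0.015]
```

Emit:
step_arm --steps '[[[0,0,0,0,-0.0002,0.006,0],[0,0,0,0,-0.0002,0.006,0],[0,0,0,0,-0.0002,0.006,0],[0,0,0,0,-0.0002,0.006,0],[0,0,0,0,-0.0002,0.006,0],[0,0,0,0,-0.0002,0.006,0],[0,0,0,0,-0.0002,0.006,0]]]'

```text
clock: 5.25
ee_pos: [0.4423, 0.1757, 0.0511]
orientation: [-0.698, 0.708, 0.076, -0.069]
ft_force: [-0.5, -4.1, 4.8]
width: 0.0001
```

Run:
```python
from h import *
from bench import telemetry,imaging
d=imaging.get_image("wrist");cv2.imwrite("pics/w4.png",d["img"][:,:,::-1])
delta(telemetry.state(),press+ry*.12+[0,0,.004],1)
```

```text
t 5.3 p [0.4421 0.1766 0.0511] w 0.0003 F [-2.4  -1.59  4.24] rackrel xy mm 3.1 95.4
   [ 0.78 -0.36  0.51] [-0.0033 -0.0003  0.0245]
tool z [-0.205  0.979 -0.014]
```

View pics/w4.png

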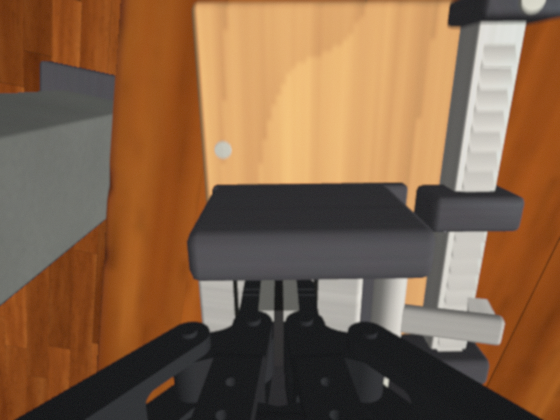

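Emit:
step_arm --steps '[[[0,0,0,0,0,0.005,0],[0,0,0,0,0,0.004,0],[0,0,0,0,0,0.004,0],[0,0,0,0,0,0.004,0]]]'

```text
clock: 5.7
ee_pos: [0.4382, 0.1944, 0.0508]
orientation: [-0.699, 0.708, 0.076, -0.069]
ft_force: [-0.9, -3.2, 4.1]
width: -0.0001
```

Emit:
step_arm --steps '[[[0,0,0,0,0,0.004,0],[0,0,0,0,0,0.004,0],[0,0,0,0,0,0.004,0]]]'

```text
clock: 6.0
ee_pos: [0.4355, 0.2071, 0.0506]
orientation: [-0.699, 0.708, 0.076, -0.069]
ft_force: [-2.1, -2.9, 5.0]
width: 0.0
```

Emit:
step_arm --steps '[[[0,0,0,0,0,0.003,0],[0,0,0,0,0,0.003,0],[0,0,0,0,0,0.003,0]]]'

```text
clock: 6.3
ee_pos: [0.4337, 0.2161, 0.0505]
orientation: [-0.698, 0.709, 0.076, -0.069]
ft_force: [-1.2, -4.0, 5.1]
width: -0.0002
```

Emit:
step_arm --steps '[[[0,0,0,0,0,0.003,0],[0,0,0,0,0,0.003,0],[0,0,0,0,0,0.003,0]]]'

```text
clock: 6.6
ee_pos: [0.4331, 0.219, 0.0504]
orientation: [-0.692, 0.714, 0.076, -0.067]
ft_force: [2.1, -16.7, 10.5]
width: 0.0001
```

Emit:
step_arm --steps '[[[0,0,0,0,0,0,0],[0,0,0,0,-0.004,0,0],[0,0,0,0,-0.005,0,0],[0,0,0,0,-0.006,-0.001,0],[0,0,0,0,-0.006,-0.002,0]]]'

```text
clock: 7.1
ee_pos: [0.4328, 0.2174, 0.0719]
orientation: [-0.693, 0.714, 0.076, -0.068]
ft_force: [-0.2, 0.2, -0.9]
width: -0.0004
```

Run:
```python
from h import *
from bench import telemetry,imaging
d=imaging.get_image("wrist");cv2.imwrite("pics/w5.png",d["img"][:,:,::-1])
delta(telemetry.state(),press+ry*.12+[0,0,.15],3)
```

```text
t 7.15 p [0.4334 0.2174 0.0729] w -0.0002 F [ 1.24  0.64 -0.3 ] rackrel xy mm 3.3 137.1
   [ 0.59 -0.19  0.19] [-0.0006 -0.0412 -0.007 ]
   [ 0.59 -0.19  0.19] [-0.0008 -0.0413 -0.0066]
   [ 0.59 -0.19  0.19] [-0.0009 -0.0413 -0.0061]
tool z [-0.202  0.979 -0.031]
```

View pics/w5.png

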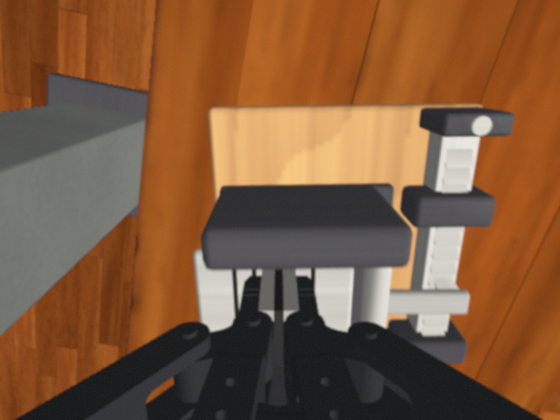

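Emit:
step_arm --steps '[[[0.5,0,0,0,-0.03,-0.004,0],[0.5,0,0,0,-0.04,-0.004,0],[0.5,0,0,0,-0.04,-0.004,0],[0,0,0,0,-0.04,0,0],[0,0,0,0,-0.01,0,0],[0,0,0,0,0,0,0]]]'

```text
clock: 7.75
ee_pos: [0.4334, 0.2086, 0.2402]
orientation: [0.704, -0.703, -0.076, 0.068]
ft_force: [0.7, 0.3, 0.0]
width: 0.0
```

Run:
```python
from h import *
from bench import telemetry,imaging
delta(telemetry.state(),press+ry*.12+[0,0,.15],1)
for n in("wrist","top","scene"):
    d=imaging.get_image(n);np.savez(n+"6.npz",**d)
    im=d["img"][:,:,::-1]
    if n=="scene": im=cv2.resize(im[180:260,200:325],None,fx=6,fy=6,interpolation=cv2.INTER_CUBIC)
    if n=="top": im=cv2.resize(im[170:240,195:320],None,fx=6,fy=6,interpolation=cv2.INTER_CUBIC)
    cv2.imwrite(f"pics/{n}6.png",im)
```

```text
t 7.75 p [0.4334 0.2086 0.2402] w 0.0 F [0.72 0.25 0.03] rackrel xy mm 1.4 128.6
   [-0.04 -0.5   0.65] [-0.0018  0.0432 -0.0086]
tool z [-0.203  0.979  0.001]
```

View pics/wrist6.png

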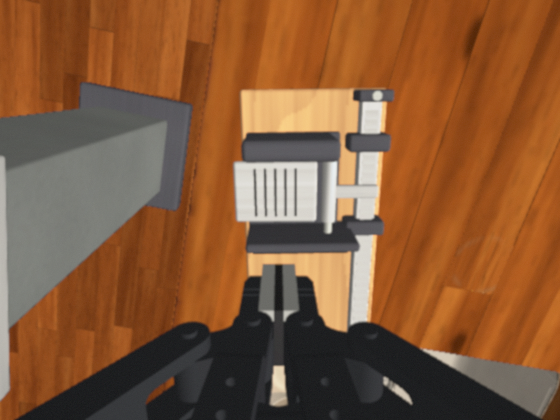

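View pics/scene6.png

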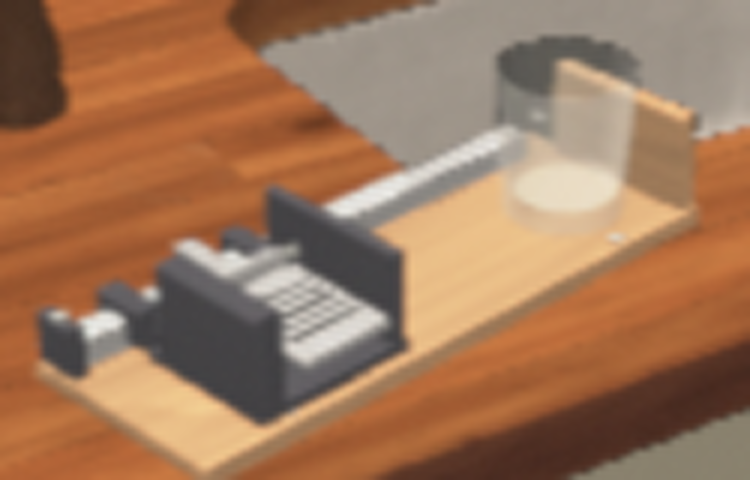

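View pics/top6.png

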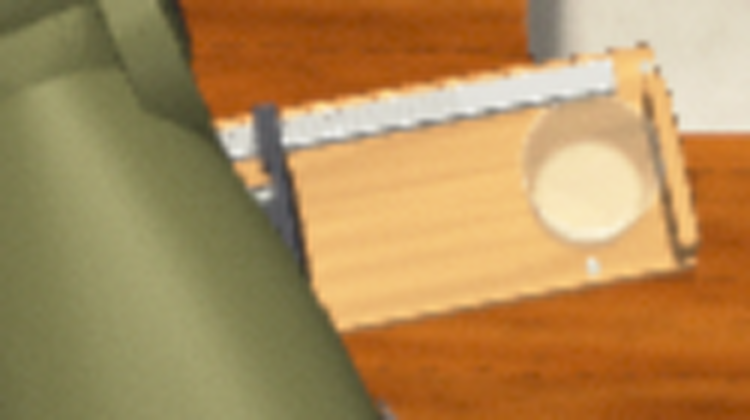

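Run:
```python
from h import *
mid=np.array([.4889,.1141,0])
def rel(p):p=p-mid;return (p@rx*1000).round(1),(p@ry*1000).round(1)
d0=dict(np.load("w1.npz"));d6=dict(np.load("wrist6.npz"));t0=dict(np.load("top0.npz"))
def med(d,u,v):
    P=cloud(d);return rel(np.nanmedian(P[v-2:v+3,u-3:u+4].reshape(-1,3),0))
print("face0",rel(ray(d0,300,151,.075)),"face6",rel(ray(d6,290,161,.075)))
print("pad0",rel(ray(d0,285,189,.047)),"pad6",rel(ray(d6,276,191.5,.047)))
print("blk top",med(d0,300,138),med(d6,290,145)); print("pad dep",med(d6,276,191))
print("board end 6",rel(ray(d6,300,90,.012)),"cap face",rel(ray(d6,372,101,.03)),"guide outer",rel(ray(d6,368,135,.03)))
for n in ("scene",):
    for k in "06":
        P=cloud(dict(np.load(n+k+".npz")))
# tumbler rim and jawplate in top0
P=cloud(t0);Z=P[...,2]*1000
m=(Z>88)&(Z<112);m[:,:270]=0;m[:,310:]=0;m[:180]=0;m[215:]=0
q=(P[m]*1000)[:,:2].astype(np.float32);c,r=cv2.minEnclosingCircle(q);print("tumbler",c,r,rel(np.array([c[0],c[1],0])/1000))
print("jaw plate centre",rel(np.array([.4897,.0442,0])))
```

```text
face0 (np.float64(-22.2), np.float64(8.8)) face6 (np.float64(-23.6), np.float64(127.1))
pad0 (np.float64(-33.6), np.float64(-26.9)) pad6 (np.float64(-35.0), np.float64(94.3))
blk top (np.float64(-21.9), np.float64(18.0)) (np.float64(-23.5), np.float64(139.8))
pad dep (np.float64(-35.0), np.float64(94.9))
board end 6 (np.float64(-11.9), np.float64(180.4)) cap face (np.float64(50.2), np.float64(170.7)) guide outer (np.float64(48.6), np.float64(141.3))
tumbler (502.2109680175781, -8.372419357299805) 39.84564971923828 (np.float64(-12.9), np.float64(-122.5))
jaw plate centre (np.float64(-14.0), np.float64(-68.5))
```

Run:
```python
from h import *
from bench import manip,telemetry
for n in("w1","wrist6"):
    P=cloud(dict(np.load(n+".npz")))
    print(n,"pad z",np.nanmedian(P[180:200,265:290,2]).round(4))
P0=dict(np.load("top0.npz"))["img"].astype(int);P6=dict(np.load("top6.npz"))["img"].astype(int)
print("tumbler area diff",abs(P0-P6)[180:215,281:308].mean())
print(telemetry.state()["joint_velocities"].round(4)); print(manip.job_done())
```

```text
w1 pad z 0.0491
wrist6 pad z 0.0479
tumbler area diff 1.5566137566137566
[ 0.0014  0.0123 -0.0145  0.0012 -0.0026 -0.0003]
the job is handed in; nothing more can be done
None
```

I pressed the paddle down, pushed the jaw back to its stop with the closed fingers, let the paddle spring up and lifted clear. I handed the job in at about 8 s. No verdict was reported.

What the last checks showed:
- **Jaw:** the wrist pictures put its travel at about 118–122 mm. The finger positions suggest nearer 115 mm, but the moment the finger first touched the push block was only estimated. The push stalled with about 17 N against 3–4 N while sliding, which fits the end stop.
- **Paddle:** it is back up, about 48 mm above the worktop (49 mm before), within the untouched range.
- **Tumbler:** the top view of it is unchanged, and it looks upright in place.
- **Robot:** the gripper is about 0.23 m above the worktop, with no contact force at the last reading.
- **Other glasses and jigger:** I did not measure their positions again. The tool crossed that area about 0.24 m up, and I noticed no contact there.

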